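# Close the well-plate clamp and tighten its three knobs

## Task

The well plate is lying in its clamp with the cover standing open: lower the cover gently until it is fully shut, then turn its three black wing knobs clockwise to their end stops, the two beside the hinge first (in either order) and the single one at the front edge last. Leave the tip box and the two bottles standing where they are.

Things in the scene. Friction and masses are not known exactly. Their poses are not given: they have to be found in the camera images.
- clamp: White clamp fixed to the bench, 160 (x) by 180 (y) by 60 mm high, holding a blue 96-well plate. Origin: centre of its underside. x points from front edge to hinge edge (roughly away from the robot), y left, z up. The hinge line runs along y, at x = +78 mm, 60.5 mm up; the shut cover's upper face is 68.5 mm above the bench.
- cover (a joint): Hinge angle (rad) of the cover: 0 is fully shut, flat on the clamp; it starts between 0.75 and 1.2, leaning back with its free front edge raised, and stops at 1.45. The hinge is stiff enough that the cover stays where it is left; swinging it shut takes 1 to 4 N square to it at the tab.
- cover_hinge (a point): Point on the hinge line in the middle of the cover's rear edge, at the cover's lower face. Its x axis lies in the cover and points from the front edge to the hinge, y along the hinge, z out of the cover's upper face. The cover is an aluminium frame with a clear window, 153 mm from hinge to front edge, 180 mm wide, 8 mm thick.
- cover_tab (a point): Middle of the upper face of the flat tab that juts out of the middle of the cover's front edge: 60 mm wide, reaching 30 mm beyond the edge, 8 mm thick. This point lies 168 mm from the hinge line along the cover. Push here from above to shut the cover. Same axes as cover_hinge.
- knob_left (a joint): Angle (rad) of the captive wing knob beside the hinge at the left (32 mm in front of the hinge line, 60 mm left of the middle). Starts loose at 0.1 to 0.45, turns clockwise seen from above the shut cover, to a hard stop at 1.571. At 0 its grip bar lies along the clamp's x; at the stop it is parallel to the hinge line. Steady friction 0.06 N m; stays where it is left.
- knob_right (a joint): Angle (rad) of the captive wing knob beside the hinge at the right (32 mm in front of the hinge line, 60 mm right of the middle). Starts loose at 0.1 to 0.45, turns clockwise seen from above the shut cover, to a hard stop at 1.571. At 0 its grip bar lies along the clamp's x; at the stop it is parallel to the hinge line. Steady friction 0.06 N m; stays where it is left.
- knob_front (a joint): Angle (rad) of the captive wing knob in the middle of the cover's front edge (126 mm in front of the hinge line). Starts loose at 0.1 to 0.45, turns clockwise seen from above the shut cover, to a hard stop at 1.571. At 0 its grip bar lies along the clamp's x; at the stop it is parallel to the hinge line. Steady friction 0.06 N m; stays where it is left.
- knob_left_grip (a point): Left hinge-side knob. Point on its axis, 37 mm above the cover's upper face. x: along the grip bar (40 mm long, 14 mm thick, black plastic, its top 44 mm above the cover face; it stands on a 42 mm disc, top 14 mm above the face, over a 54 mm steel washer, top 6 mm). z: turning axis, away from the cover. Pinch the bar across its 14 mm (along y).
- knob_right_grip (a point): Right hinge-side knob. Point on its axis, 37 mm above the cover's upper face. x: along the grip bar (40 mm long, 14 mm thick, black plastic, its top 44 mm above the cover face; it stands on a 42 mm disc, top 14 mm above the face, over a 54 mm steel washer, top 6 mm). z: turning axis, away from the cover. Pinch the bar across its 14 mm (along y).
- knob_front_grip (a point): Front knob. Point on its axis, 37 mm above the cover's upper face. x: along the grip bar (40 mm long, 14 mm thick, black plastic, its top 44 mm above the cover face; it stands on a 42 mm disc, top 14 mm above the face, over a 54 mm steel washer, top 6 mm). z: turning axis, away from the cover. Pinch the bar across its 14 mm (along y).
- tip_box: Loose pipette-tip box, white with a clear lid, 85 by 122 by 62 mm, to the left of the clamp; origin at the centre of its underside. Leave it standing where it is.
- bottle_large: Loose white bottle, 52 mm across, 95 mm high, to the right of the clamp; origin at the centre of its underside. Leave it standing where it is.
- bottle_small: Loose small white jar, 38 mm across, 65 mm high, to the right of the clamp nearer the robot; origin at the centre of its underside. Leave it standing where it is.
There are look-alikes about, which are no part of the job. What is shaped like the bottle_large but orange is not meant.

How it is judged:
By the outcome, as a careful person would: the job done as asked, in the order asked, and still so for the second after the job is handed in, with the robot touching nothing.
It also fails if it takes over 72 s, if anything falls off the work surface, if the arm or the gripper's body presses on something with over 40 N, if the wrist force passes 120 N, or if a joint passes its speed limit or range.

## Robot

A 6-joint arm with a two-finger parallel gripper is mounted at the origin on the work surface. World frame = base frame: x ahead of the robot, y to its left, z up, the work surface at z = 0. Lengths are in m, angles in rad, forces in N, time in s.
With the tool pointing down it reaches from about 0.375 to 0.9 m from the base axis. Payload 3.1 kg.
Tool frame: the origin (TCP) lies on the centre line of the jaws, within the pads' length; the fingertips stand 19 mm ahead of it and the grasp point (between the pads) is the TCP; z points along the fingers, y is the direction in which the jaws open and shut (so a half turn about z gives the same grasp; the last joint's range is limited). The gripper opens to 85 mm and grips with 20 to 120 N. Pads are 22 mm wide; open, the fingers measure 114 mm over their backs; the gripper's body (76 mm by 85 mm) begins 54 mm behind the grasp point. The pads swing forward as they close: fully open they stand 13 mm farther back than shut.
Start: joints at [-1.433, 0.527, 1.433, -0, 1.181, -0.178], TCP at [0.195, -0.594, 0.25] pointing down, gripper open.
Joint ranges: [-3.08, 3.08], [-0.75, 2.2], [0.22, 2.44], [-1.43, 4.57], [0, 2.65], [-2.85, 2.85]. Speed limits (rad/s): [2.79, 2.79, 3.14, 3.14, 3.14, 3.14].

## Interface

Orientations are given as a unit quaternion [x, y, z, w].
In Python, from station import manip, imaging, workorder gives the robot as it stands.
- The arm moves only by the shell command python3 -m creep 'ROWS' [FORCE]. ROWS is a JSON object of lists of equal length, an entry for each row: "claw": the finger opening in cm, from 0 to 8.54; "dp": the shift along the tool's x, y, z in cm, a list of three; "roll": the turn about the tool's z in rad. In form: {"claw": [claw, ...], "dp": [[dx, dy, dz], ...], "roll": [roll, ...]}. A call has 1 to 12 rows; each row is the pose to reach, as a shift and turn from the pose commanded when the call began, along the tool's axes at that moment; what a row does not reach only later rows make up. A row lasts 1/10 s, in which the tool goes at most 50 mm and 8.59 degrees, less where a joint would pass 70% of its speed; a pose out of reach is approached as far as the arm can. A call with a gripper value outside its range is refused whole. The fingers move at their own pace and stop on an object; FORCE is the grip in N (left out, the last holds). Time passes only in rows, so rows that repeat a pose let the fingers close. It gives the time, the measured TCP pose, the force and the opening at its end, in the units of the state.
- manip.sense(): the state, without advancing time (a new reading comes with each control period).
- imaging.snapshot(name): name is "scene" or "top"; returns a dict with "image" (480x640x3 uint8, red, green, blue), "z_map" (480x640 float32, m along the optical axis (not along the pixel's ray), 0 where there is no reading), "vfov" (degrees; the focal length in pixels is half the picture's height over the tangent of half this angle, whatever the lens; pixels are square), "cx", "cy" (the principal point, pixels), "R" (3x3) and "t" (3): a world point X has camera coordinates R X + t. Camera axes: x right, y down, z forward; pixel columns grow to the right and rows downward; lengths in m; the calibration is good to about 2 mm. A picture is of the moment at which its call begins.
- workorder.sign_off(): hands the job in, once; it reports no verdict.
The state is a dict: "t": time; "q": joint angles; "qd": joint speeds; "tau": joint torques, N m; "tcp_pos": TCP position; "tool_rot": TCP orientation; "force": force on the tool from outside, world axes, zero at the start; "ft_torque": the same for the moment, N m; "finger_gap": opening from 0.0 (shut) to 1.0 (fully open).
Only numpy, scipy, OpenCV 4.12 (cv2) and the standard library are available. Lean on these libraries where they do the work, as an engineer would, in place of code of your own. Each camera call takes 0.05 s, during which the arm holds its last target.

## Working session

There is one attempt and no reset: what is moved stays moved. The work goes in short steps, Python scripts to look and compute and a shell command to move; the robot and the scene stay as the last step left them, time stands still between calls to the robot, and variables do not carry over. Pictures are saved under pics/ and viewed, and the job is handed in when it is done.

```bash
ls; mkdir -p pics; python3 - <<'E'
from station import manip, imaging
import cv2, numpy as np
s=manip.sense(); print({k:np.round(v,3).tolist() for k,v in s.items()})
for n in("scene","top"):
    d=imaging.snapshot(n); cv2.imwrite(f"pics/{n}0.png",d["image"][:,:,::-1]); np.savez(f"{n}0.npz",**d)
    print(n,d["vfov"],d["cx"],d["cy"],d["R"],d["t"])
E
```

```text
pics
{'t': 0.0, 'q': [-1.433, 0.529, 1.434, -0.0, 1.181, -0.179], 'qd': [-0.0, 0.001, -0.002, 0.001, -0.001, 0.001], 'tau': [0.0, -44.235, -17.803, -0.0, 0.008, -0.0], 'tcp_pos': [0.195, -0.593, 0.249], 'tool_rot': [0.987, 0.158, 0.0, -0.001], 'force': [-0.025, -0.726, -0.354], 'ft_torque': [0.011, 0.011, -0.042], 'finger_gap': 0.998}
scene 48.72886615925334 319.61906862991117 249.018505372137 [[-0.36912223  0.92935575 -0.00683093]
 [ 0.72983864  0.28531168 -0.6212349 ]
 [-0.57539928 -0.23429709 -0.78359463]] [ 0.16145487 -0.39952316  1.57165088]
top 57.116760140619775 322.78572403144454 238.968754841139 [[-0.03215472 -0.99947178  0.00471545]
 [-0.97472088  0.03031408 -0.22136002]
 [ 0.22110015 -0.01171402 -0.97518076]] [0.07503426 0.6083399  0.76554181]
```

View pics/scene0.png

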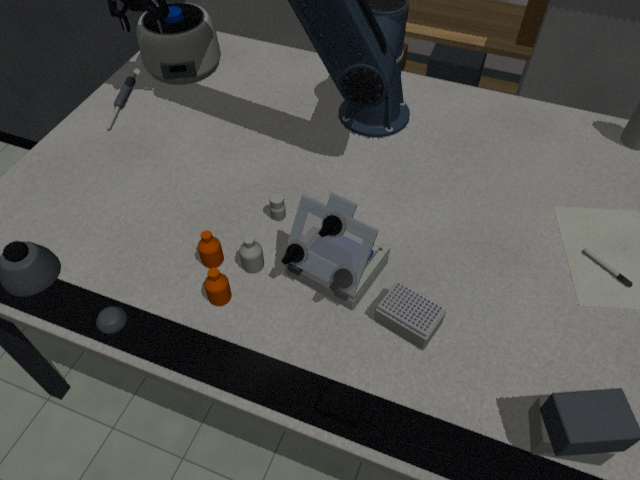

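View pics/top0.png

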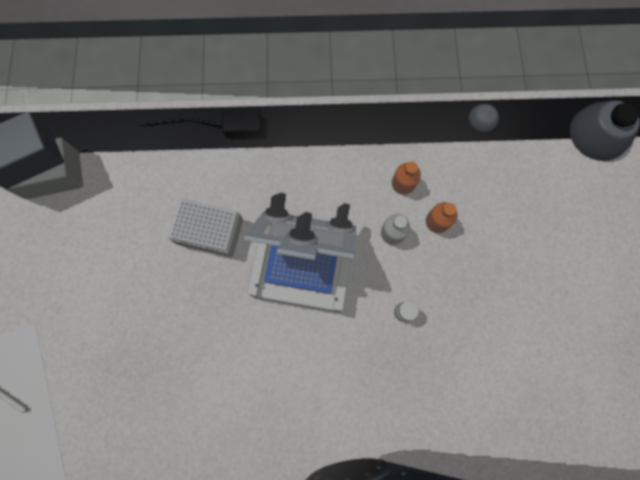

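Scene view: the cover stands open around (335,240), tip box at (410,312), white bottle at (252,255), jar at (278,208). Top view: clamp's front edge runs from (250,295) to (345,308), with the knobs at (278,205), (303,228) and (343,215). I'll zoom in on both.

```bash
cat > h.py <<'E'
import numpy as np, cv2
def f(d): return 240/np.tan(np.radians(float(d["vfov"]))/2)
def ray(d,u,v):
    r=np.array([(u-d["cx"])/f(d),(v-d["cy"])/f(d),1.]); R=d["R"]
    return -R.T@d["t"], R.T@r
def onz(d,u,v,z):
    o,r=ray(d,u,v); return o+r*(z-o[2])/r[2]
def cloud(d):
    v,u=np.mgrid[:480,:640]; z=d["z_map"]
    c=np.stack([(u-d["cx"])/f(d)*z,(v-d["cy"])/f(d)*z,z],-1)
    return (c-d["t"])@d["R"]
def pix(d,X):
    c=d["R"]@np.asarray(X,float)+d["t"]; return c[0]/c[2]*f(d)+d["cx"],c[1]/c[2]*f(d)+d["cy"]
E
python3 - <<'E'
import numpy as np,cv2
from h import *
for n,(x0,y0,w,h) in dict(scene=(200,170,260,190),top=(160,150,310,190)).items():
    d=np.load(n+"0.npz"); im=d["image"][y0:y0+h,x0:x0+w,::-1]
    s=min(800/w,600/h); cv2.imwrite(f"pics/{n}0z.png",cv2.resize(im,None,fx=s,fy=s,interpolation=cv2.INTER_CUBIC)); print(n,s)
    P=cloud(d)
    for (u,v) in dict(scene=[(300,400),(280,275),(345,292),(385,255)],top=[(300,400),(255,290),(340,300),(300,298),(300,250),(270,240),(330,240),(400,230)])[n]: print(u,v,P[v,u].round(3),d["z_map"][v,u])
E
```

```text
scene 3.076923076923077
300 400 [0.893 0.14  0.   ] 1.024655
280 275 [ 0.634 -0.02  -0.004] 1.2144984
345 292 [0.667 0.149 0.065] 1.1019863
385 255 [0.533 0.195 0.052] 1.1787281
top 2.5806451612903225
300 400 [0.315 0.108 0.001] 0.83327305
255 290 [0.519 0.185 0.059] 0.820225
340 300 [0.495 0.028 0.062] 0.81460035
300 298 [0.503 0.102 0.043] 0.8340725
300 250 [0.561 0.093 0.212] 0.6813751
270 240 [0.583 0.142 0.194] 0.7035904
330 240 [0.589 0.045 0.153] 0.7455394
400 230 [ 0.622 -0.09   0.073] 0.8326446
```

```bash
ls pics
```

```text
scene0.png
scene0z.png
top0.png
top0z.png
```

View pics/scene0z.png

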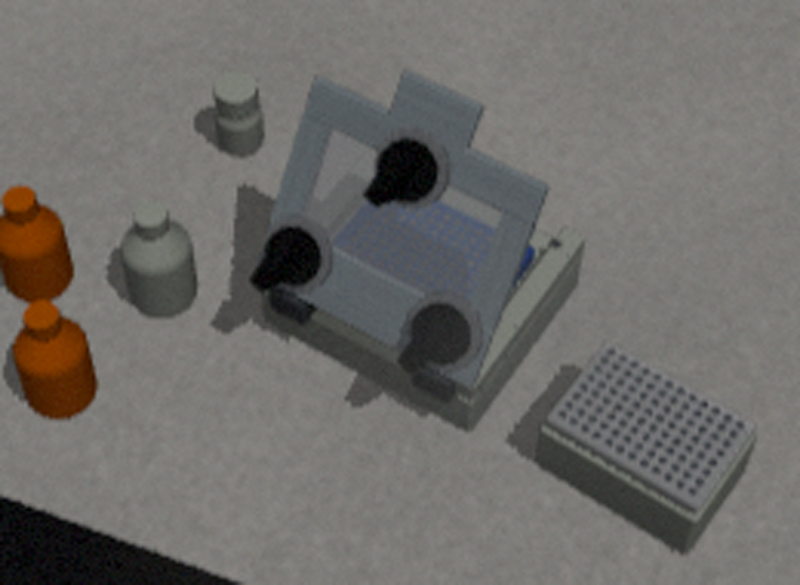

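View pics/top0z.png

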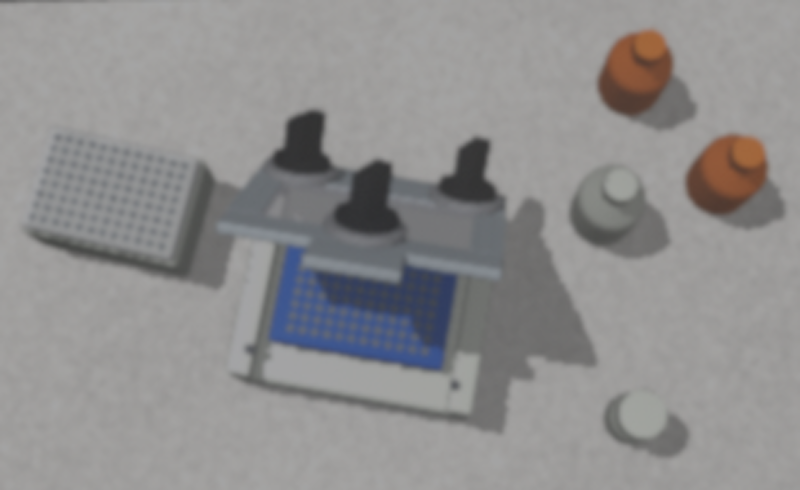

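```bash
python3 - <<'E'
import numpy as np,cv2
from h import *
for n in("top","scene"):
    d=np.load(n+"0.npz");P=cloud(d);im=d["image"].astype(int)
    reg=(P[...,0]>.4)&(P[...,0]<.8)&(P[...,1]>-.02)&(P[...,1]<.21)
    # cover: grey, z>0.1
    m=reg&(P[...,2]>.095)&(P[...,2]<.23)&(im.sum(-1)>210)
    m=cv2.erode(m.astype(np.uint8),np.ones((3,3)))>0
    Q=P[m]; 
    for _ in range(6):
        c=Q.mean(0); nn=np.linalg.svd(Q-c,full_matrices=False)[2][2]; nn*=np.sign(nn[2]); r=(Q-c)@nn; k=abs(r)<max(.004,1.5*np.median(abs(r)));Q=Q[k]
    print(n,"cover",m.sum(),len(Q),c.round(4),nn.round(4),"tilt",np.arccos(nn[2]).round(3),"yaw",np.arctan2(nn[1],nn[0]).round(3), "rms",r.std().round(4))
    # clamp top, bright white
    m=reg&(abs(P[...,2]-.058)<.012)&(im.min(-1)>110 if n=="top" else im.min(-1)>85)&(abs(im[...,2]-im[...,0])<25)
    cnt,_=cv2.findContours(m.astype(np.uint8),0,1); 
    cs=[c for c in cnt if cv2.contourArea(c)>60]
    for c in cs:
        print(cv2.contourArea(c),cv2.boundingRect(c)); 
    X=np.array([onz(d,u,v,.06) for v,u in np.argwhere(m)])[:,:2]
    if len(X)>20: print(len(X),cv2.minAreaRect(X.astype(np.float32)), cv2.boxPoints(cv2.minAreaRect(X.astype(np.float32))).round(4).tolist(),P[m][:,2].mean())
    cv2.imwrite(f"pics/m_{n}.png",m.astype(np.uint8)*255)
d=np.load("top0.npz")
for u,v in[(250,295.3),(343.3,310)]: print(onz(d,u,v,.06).round(4))
E
```

```text
top cover 2494 2261 [0.5923 0.0918 0.164 ] [ 0.819  -0.1697  0.5481] tilt 0.991 yaw -0.204 rms 0.0012
233.0 (333, 280, 13, 31)
472.5 (247, 242, 21, 54)
843 ((0.5754266381263733, 0.09635061770677567), (0.17965126037597656, 0.16549231112003326), 78.2184829711914) [[0.47609999775886536, 0.025299999862909317], [0.6381000280380249, -0.008500000461935997], [0.6747999787330627, 0.16740000247955322], [0.5127999782562256, 0.2011999934911728]] 0.06029711068145749
scene cover 3608 3403 [0.5996 0.0948 0.151 ] [ 0.8265 -0.1711  0.5363] tilt 1.005 yaw -0.204 rms 0.0017
308.5 (348, 245, 42, 51)
412 ((0.5784135460853577, 0.12199291586875916), (0.14143899083137512, 0.16403789818286896), 73.81379699707031) [[0.4799000024795532, 0.07689999788999557], [0.637499988079071, 0.031199999153614044], [0.6769000291824341, 0.16699999570846558], [0.5194000005722046, 0.21279999613761902]] 0.05980125968659714
[0.5094 0.194  0.06  ]
[0.477  0.0222 0.06  ]
```

View pics/m_top.png

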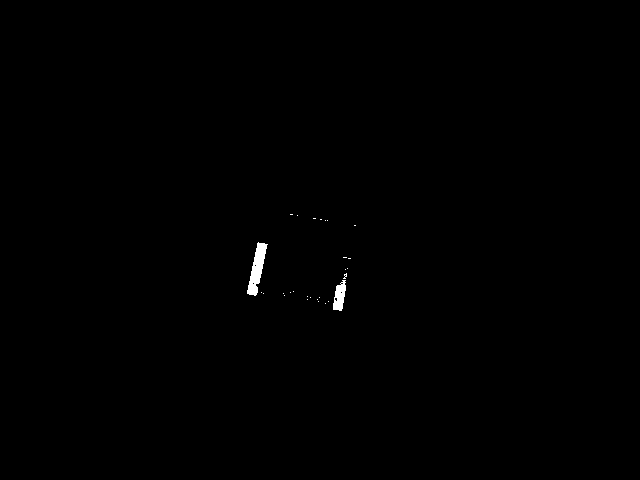

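```bash
python3 -m creep '{"claw":[0,0,0,0,0,0,0,0,0,0,0,0],"dp":[[2,-1.8,-4],[5,-4.5,-8],[59,-53,-8],[59,-53,-8],[59,-53,-8],[59,-53,-8],[59,-53,-8],[59,-53,-8],[59,-53,-8],[59,-53,-8],[59,-53,-8],[59,-53,-8]],"roll":[0,0,0,0,0,0,0,0,0,0,0,0]}' 40
```

```text
t: 1.3
tcp_pos: [0.4756, -0.1043, 0.3287]
tool_rot: [0.987, 0.158, -0.0, -0.0]
force: [-0.4, -0.3, 0.1]
finger_gap: -0.001
```

```bash
python3 -m creep '{"claw":[0,0,0,0,0,0,0,0,0,0,0,0],"dp":[[17,-15.2,0],[17,-15.2,0],[17,-15.2,0],[17,-15.2,0],[17,-15.2,0],[17,-15.2,0],[17,-15.2,0],[17,-15.2,0],[17,-15.2,0],[17,-15.2,0],[17,-15.2,0],[17,-15.2,0]],"roll":[-0.15,-0.3,-0.45,-0.6,-0.75,-0.9,-1.05,-1.2,-1.35,-1.5,-1.65,-1.8]}' && python3 -m creep '{"claw":[0,0,0,0,0,0,0],"dp":[[0,0,0],[0,0,0],[0,0,0],[0,0,0],[0,0,0],[0,0,0],[0,0,0]],"roll":[-0.15,-0.3,-0.45,-0.6,-0.75,-0.82,-0.82]}'
cat >> h.py <<'E'
H=np.array([.6492,.0813,.0605]); YAW=-.204
EX=np.array([np.cos(YAW),np.sin(YAW),0]);EY=np.array([-np.sin(YAW),np.cos(YAW),0])
def st():
    from station import manip
    s=manip.sense();p=np.array(s["tcp_pos"])-H
    from scipy.spatial.transform import Rotation as Ro
    M=Ro.from_quat(s["tool_rot"]).as_matrix()
    print("t",round(s["t"],2),"clampmm",(np.array([p@EX,p@EY,p[2]])*1e3).round(1),"jaw-ey angle",round(np.arctan2(M[1,1],M[0,1])-np.pi/2-YAW,3),"toolz",M[:,2].round(3),"F",np.round(s["force"],1),"T",np.round(s["ft_torque"],2),"gap",round(s["finger_gap"],3),"q",np.round(s["q"],2))
    return s
E
python3 -c "from h import *;st()"
```

```text
t: 2.5
tcp_pos: [0.589, 0.0911, 0.3282]
tool_rot: [0.488, 0.873, -0.0, -0.001]
force: [-0.5, -0.1, 1.1]
finger_gap: -0.003
t: 3.2
tcp_pos: [0.589, 0.091, 0.3283]
tool_rot: [0.102, 0.995, -0.0, -0.001]
force: [-0.1, 0.1, -0.7]
finger_gap: -0.001
t 3.2 clampmm [-60.9  -2.7 267.8] jaw-ey angle -0.001 toolz [-0.001  0.    -1.   ] F [-0.1  0.1 -0.7] T [-0.01 -0.03  0.06] gap -0.001 q [-0.03  0.41  1.41  0.    1.32 -1.4 ]
```

```bash
python3 - <<'E'
from h import *
for n in("scene","top"):
    d=np.load(n+"0.npz");P=cloud(d);Q=P-H
    x=Q@EX*1e3;y=Q@EY*1e3;z=Q[...,2]*1e3
    m=(abs(x+50)<80)&(abs(y)<28)&(z>85)&(z<180)
    k=m&(d["image"].max(-1)<60)
    print(n,"knob x",np.percentile(x[k],[1,10,50,90,99]).round(),"z",np.percentile(z[k],[1,10,50,90,99]).round())
    g=m&(d["image"].min(-1)>70)&(z>125); print("tab x",np.percentile(x[g],[1,50,99]).round(1),"y",np.percentile(y[g],[1,50,99]).round(1),"z",np.percentile(z[g],[1,50,99]).round(1))
    i=np.argmax(np.where(k,z,-1)); print(x.flat[i],y.flat[i],z.flat[i])
E
```

```text
scene knob x [-68. -60. -45. -24. -17.] z [103. 110. 127. 143. 149.]
tab x [-98.8 -83.7 -66.6] y [-27.4   1.3  27.2] z [125.5 141.4 158.1]
-35.72540360616159 0.8904205681762886 150.22308610304927
top knob x [-65. -62. -51. -33. -25.] z [114. 122. 134. 147. 151.]
tab x [-98.8 -83.3 -21.7] y [-27.2   0.7  27.1] z [125.9 145.1 159.4]
-36.153127437332955 2.0094664092936405 151.6249660219953
```

```bash
python3 -m creep '{"claw":[0,0,0,0,0,0],"dp":[[0.4,0.3,3],[0.9,0.3,6],[0.9,0.3,8.5],[0.9,0.3,9.6],[0.9,0.3,9.6],[0.9,0.3,9.6]],"roll":[0,0,0,0,0,0]}'; python3 - <<'E'
from h import *
st()
for t in np.r_[1.0,.97:.3:-.04,.3:-.03:-.03]:
    s=176+4*(1-t); print(round(t,2),"x %.1f z %.1f"%(-s*np.cos(t)+8*np.sin(t)+11, s*np.sin(t)+8*np.cos(t)+19))
from station import imaging
d=imaging.snapshot("scene"); cv2.imwrite("pics/s1.png",cv2.resize(d["image"][130:330,200:460,::-1],None,fx=3,fy=3))
E
```

```text
t: 3.8
tcp_pos: [0.582, 0.0957, 0.2335]
tool_rot: [0.103, 0.995, 0.0, 0.001]
force: [0.3, 0.4, 1.1]
finger_gap: -0.001
t 3.8 clampmm [-68.7   0.5 173. ] jaw-ey angle -0.001 toolz [ 0.002 -0.    -1.   ] F [0.3 0.4 1.1] T [ 0.03  0.02 -0.02] gap -0.001 q [-0.03  0.5   1.54  0.    1.1  -1.39]
1.0 x -77.4 z 171.4
0.97 x -82.0 z 168.8
0.93 x -88.0 z 165.1
0.89 x -93.8 z 161.1
0.85 x -99.5 z 157.0
0.81 x -105.1 z 152.5
0.77 x -110.4 z 147.9
0.73 x -115.6 z 143.1
0.69 x -120.6 z 138.0
0.65 x -125.4 z 132.7
0.61 x -130.0 z 127.3
0.57 x -134.3 z 121.6
0.53 x -138.4 z 115.8
0.49 x -142.3 z 109.8
0.45 x -146.0 z 103.7
0.41 x -149.4 z 97.4
0.37 x -152.5 z 91.0
0.33 x -155.4 z 84.5
0.3 x -157.5 z 79.5
0.27 x -159.3 z 74.4
0.24 x -161.0 z 69.3
0.21 x -162.6 z 64.2
0.18 x -164.0 z 59.0
0.15 x -165.2 z 53.7
0.12 x -166.3 z 48.4
0.09 x -167.2 z 43.1
0.06 x -168.0 z 37.8
0.03 x -168.6 z 32.4
0.0 x -169.0 z 27.0
```

View pics/s1.png

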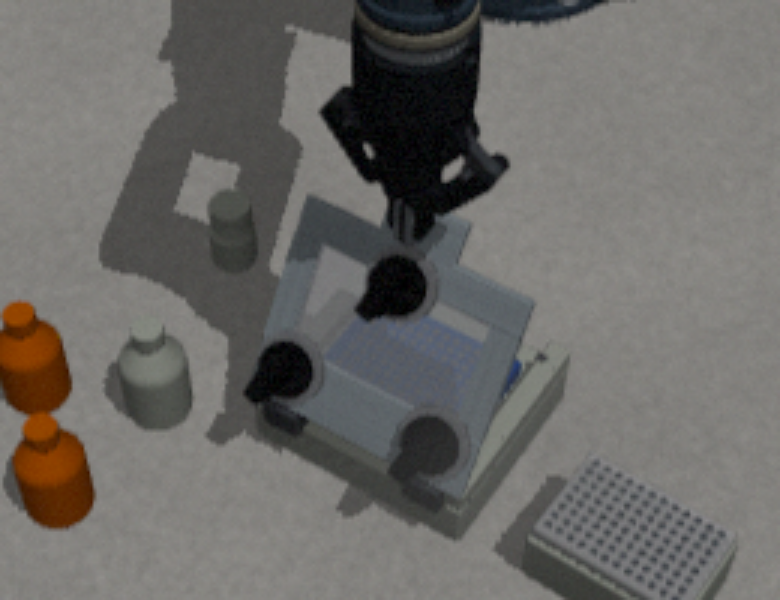

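Closed fingers (410,225) stand just behind the tab's upper face. I'll follow the arc down from here.

```bash
python3 -m creep '{"claw":[0,0,0,0,0,0,0,0,0,0,0,0],"dp":[[0.5,0,0.1],[0.9,0,0.2],[1.3,0,0.4],[1.6,0,0.6],[1.9,0,0.8],[2.2,0,1.0],[2.5,0,1.2],[2.8,0,1.4],[3.05,0,1.6],[3.35,0,1.85],[3.6,0,2.05],[3.6,0,2.05]],"roll":[0,0,0,0,0,0,0,0,0,0,0,0]}'; python3 - <<'E'
from h import *
st()
E
```

```text
t: 5.05
tcp_pos: [0.5451, 0.1032, 0.2116]
tool_rot: [0.102, 0.995, -0.0, -0.001]
force: [0.7, -0.4, 1.0]
finger_gap: -0.001
t 5.05 clampmm [-106.4    0.4  151.1] jaw-ey angle -0.001 toolz [-0.002  0.    -1.   ] F [ 0.7 -0.4  1. ] T [ 0.13 -0.06 -0.04] gap -0.001 q [-0.01  0.48  1.65  0.    1.01 -1.38]
```

```bash
python3 -m creep '{"claw":[0,0,0,0,0,0,0,0,0,0],"dp":[[0.3,0,0.25],[0.55,0,0.5],[0.8,0,0.75],[1.05,0,0.95],[1.3,0,1.2],[1.55,0,1.45],[1.8,0,1.7],[2.05,0,2.0],[2.3,0,2.25],[2.5,0,2.5]],"roll":[0,0,0,0,0,0,0,0,0,0]}'; python3 - <<'E'
from h import *
st()
from station import imaging
d=imaging.snapshot("scene"); cv2.imwrite("pics/s2.png",cv2.resize(d["image"][130:330,200:460,::-1],None,fx=3,fy=3))
E
```

```text
t: 6.05
tcp_pos: [0.5214, 0.1082, 0.187]
tool_rot: [0.102, 0.995, -0.0, 0.0]
force: [1.9, -0.9, 0.1]
finger_gap: 0.001
t 6.05 clampmm [-130.6    0.4  126.5] jaw-ey angle -0.001 toolz [ 0. -0. -1.] F [ 1.9 -0.9  0.1] T [-0.05 -0.36 -0.01] gap 0.001 q [-0.01  0.49  1.73 -0.    0.92 -1.37]
```

View pics/s2.png

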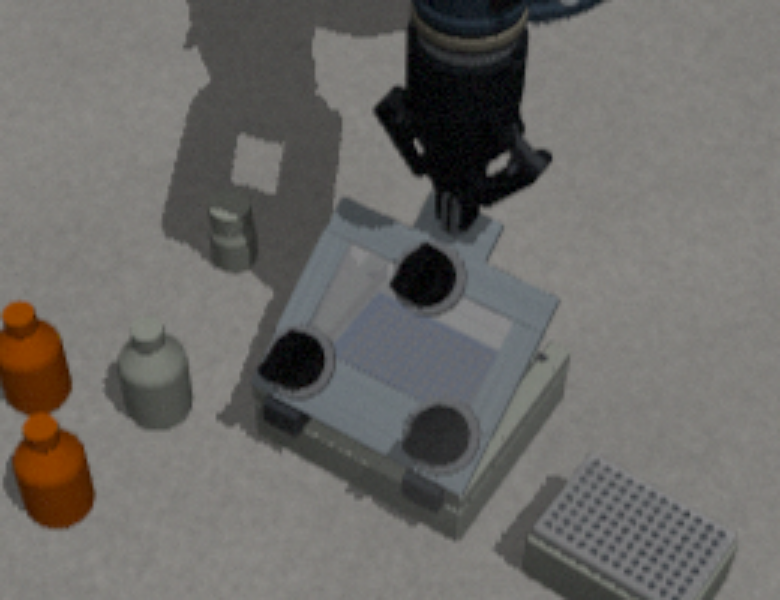

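Fingers (455,215) bear on the tab, and the cover is swinging down. Continuing.

```bash
python3 -m creep '{"claw":[0,0,0,0,0,0,0,0,0,0,0,0],"dp":[[0.2,0,0.3],[0.45,0,0.55],[0.65,0,0.85],[0.85,0,1.15],[1.05,0,1.45],[1.25,0,1.75],[1.4,0,2.05],[1.6,0,2.35],[1.8,0,2.7],[1.95,0,3.0],[2.1,0,3.3],[2.25,0,3.65]],"roll":[0,0,0,0,0,0,0,0,0,0,0,0]}'; python3 -c "from h import *;st()";  python3 -m creep '{"claw":[0,0,0,0,0,0,0,0,0,0,0,0],"dp":[[0.15,0,0.3],[0.3,0,0.6],[0.4,0,0.9],[0.5,0,1.15],[0.6,0,1.4],[0.7,0,1.65],[0.77,0,1.9],[0.85,0,2.2],[0.95,0,2.45],[1.0,0,2.7],[1.1,0,2.95],[1.15,0,3.2]],"roll":[0,0,0,0,0,0,0,0,0,0,0,0]}'; python3 -c "from h import *;st()"
```

```text
t: 7.3
tcp_pos: [0.4993, 0.1128, 0.1506]
tool_rot: [0.102, 0.995, 0.0, 0.0]
force: [1.7, -0.5, 1.4]
finger_gap: -0.002
t 7.3 clampmm [-153.2    0.5   90.1] jaw-ey angle -0.001 toolz [ 0.  0. -1.] F [ 1.7 -0.5  1.4] T [-0.11 -0.24 -0.03] gap -0.002 q [ 0.    0.53  1.81  0.    0.81 -1.36]
t: 8.5
tcp_pos: [0.4881, 0.1152, 0.1186]
tool_rot: [0.102, 0.995, 0.0, -0.0]
force: [1.3, -0.4, 1.4]
finger_gap: 0.002
t 8.5 clampmm [-164.7    0.5   58.1] jaw-ey angle -0.001 toolz [-0.  0. -1.] F [ 1.3 -0.4  1.4] T [ 0.01 -0.21  0.02] gap 0.002 q [ 0.01  0.58  1.86  0.    0.71 -1.36]
```

```bash
python3 -m creep '{"claw":[0,0,0,0,0,0,0,0,0,0,0,0],"dp":[[0.08,0,0.25],[0.15,0,0.5],[0.2,0,0.75],[0.25,0,1.0],[0.3,0,1.25],[0.33,0,1.5],[0.36,0,1.75],[0.4,0,2.0],[0.42,0,2.2],[0.44,0,2.4],[0.45,0,2.6],[0.45,0,2.75]],"roll":[0,0,0,0,0,0,0,0,0,0,0,0]}'; python3 -c "from h import *;st()"; python3 -m creep '{"claw":[0,0,0,0],"dp":[[0,0,0.1],[0,0,0.2],[0,0,0.3],[0,0,0.3]],"roll":[0,0,0,0]}'; python3 -c "from h import *;st()"
```

```text
t: 9.7
tcp_pos: [0.4836, 0.116, 0.0911]
tool_rot: [0.102, 0.995, 0.0, -0.0]
force: [0.8, 1.0, 1.4]
finger_gap: -0.001
t 9.7 clampmm [-169.2    0.5   30.6] jaw-ey angle -0.001 toolz [-0.  0. -1.] F [0.8 1.  1.4] T [ 0.05 -0.1   0.06] gap -0.001 q [ 0.01  0.62  1.88  0.    0.64 -1.36]
t: 10.1
tcp_pos: [0.4833, 0.1161, 0.0881]
tool_rot: [0.102, 0.995, -0.0, -0.001]
force: [-0.1, -0.4, -0.3]
finger_gap: 0.001
t 10.1 clampmm [-169.5    0.4   27.6] jaw-ey angle -0.001 toolz [-0.001  0.    -1.   ] F [-0.1 -0.4 -0.3] T [ 0.08 -0.01 -0.07] gap 0.001 q [ 0.01  0.63  1.88  0.    0.63 -1.36]
```

```bash
python3 -m creep '{"claw":[0,0,0],"dp":[[0,0,0.1],[0,0,0.2],[0,0,0.2]],"roll":[0,0,0]}'; python3 -c "from h import *;st()";python3 -m creep '{"claw":[0,0,0],"dp":[[0,0,0.1],[0,0,0.2],[0,0,0.2]],"roll":[0,0,0]}'; python3 -c "from h import *;st()"
```

```text
t: 10.4
tcp_pos: [0.4833, 0.116, 0.0875]
tool_rot: [0.102, 0.995, -0.0, -0.0]
force: [-2.4, 0.2, 11.9]
finger_gap: 0.002
t 10.4 clampmm [-169.5    0.4   27. ] jaw-ey angle -0.001 toolz [-0. -0. -1.] F [-2.4  0.2 11.9] T [ 0.    0.38 -0.03] gap 0.002 q [ 0.01  0.63  1.88 -0.    0.63 -1.36]
t: 10.7
tcp_pos: [0.4833, 0.1161, 0.0873]
tool_rot: [0.102, 0.995, -0.0, 0.0]
force: [-5.7, -0.2, 28.1]
finger_gap: -0.003
t 10.7 clampmm [-169.5    0.4   26.8] jaw-ey angle -0.0 toolz [ 0.001 -0.    -1.   ] F [-5.7 -0.2 28.1] T [-0.06  0.98 -0.01] gap -0.003 q [ 0.01  0.63  1.88 -0.    0.63 -1.36]
```

```bash
python3 - <<'E'
from h import *
from station import imaging
d=imaging.snapshot("scene"); cv2.imwrite("pics/s3.png",cv2.resize(d["image"][130:330,200:460,::-1],None,fx=3,fy=3))
P=cloud(d)-H; x=P@EX*1e3;y=P@EY*1e3;z=P[...,2]*1e3
m=(x>-140)&(x<-10)&(abs(abs(y)-81)<5)&(abs(z)<60)
print(np.c_[x[m],np.ones(m.sum())].shape, np.linalg.lstsq(np.c_[x[m],np.ones(m.sum())],z[m],rcond=None)[0],np.median(z[m]))
E
```

```text
(362, 2) [ 0.04882232 12.32913462] 7.575826754108353
```

View pics/s3.png

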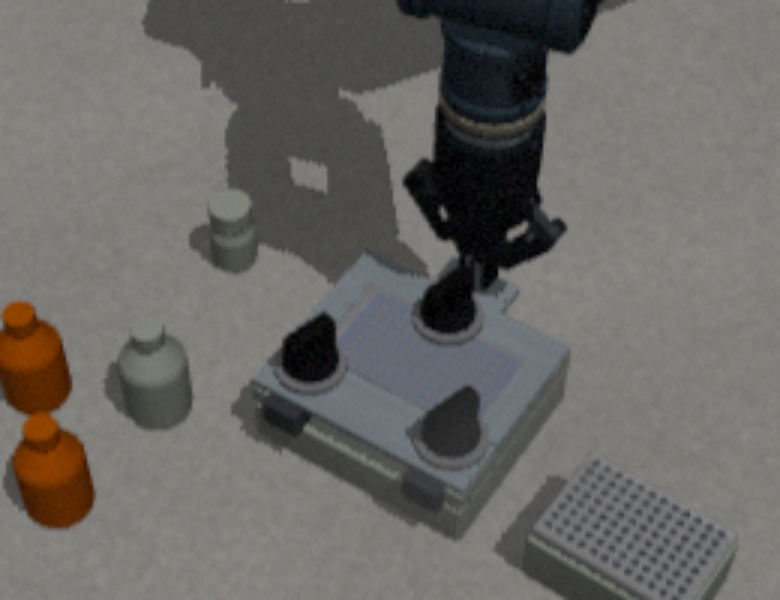

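Cover is shut: force rose to 28 N at exactly the predicted height, and in the picture it lies flat. I'll back off and read the knob angles.

```bash
python3 -m creep '{"claw":[0,0,0,0,0,0],"dp":[[0,0,-2],[0,0,-6],[0,0,-10],[3,0,-14],[7,0,-14],[7,0,-14]],"roll":[0,0,0,0,0,0]}';python3 - <<'E'
from h import *
from station import imaging
st()
for n,(r0,r1,c0,c1) in dict(scene=(200,320,270,400),top=(190,320,220,380)).items():
    d=imaging.snapshot(n); np.savez(n+"1.npz",**d)
    im=d["image"][r0:r1,c0:c1,::-1]
    cv2.imwrite(f"pics/{n}4.png",cv2.resize(im,None,fx=4.6,fy=4.6,interpolation=cv2.INTER_CUBIC))
    P=cloud(d)-H; x=P@EX*1e3;y=P@EY*1e3;z=P[...,2]*1e3
    for k,(kx,ky) in dict(L=(-32,60),R=(-32,-60),F=(-126,0)).items():
        m=(np.hypot(x-kx,y-ky)<32)&(abs(z-52)<7)
        X=np.c_[x[m]-kx,y[m]-ky]
        if m.sum()>5:
            c,(w,h),a=cv2.minAreaRect(X.astype(np.float32)); u=np.linalg.svd(X-X.mean(0))[2][0]
            print(n,k,m.sum(),"mean",X.mean(0).round(1),"zmed",np.median(z[m]).round(1),"cw ang",((-np.arctan2(u[1],u[0])+1.57)%np.pi-1.57).round(3),"rect",np.round(c,1),round(w),round(h),round(a))
E
```

```text
t: 11.35
tcp_pos: [0.4086, 0.1309, 0.2246]
tool_rot: [0.101, 0.995, -0.0, -0.003]
force: [-1.2, -1.1, -0.1]
finger_gap: -0.003
t 11.35 clampmm [-2.457e+02 -2.000e-01  1.641e+02] jaw-ey angle 0.001 toolz [-0.007 -0.    -1.   ] F [-1.2 -1.1 -0.1] T [-0.02 -0.02 -0.03] gap -0.003 q [ 0.05  0.31  1.93  0.    0.91 -1.32]
scene L 122 mean [ 1.3 -0.5] zmed 50.3 cw ang 0.279 rect [ 0.1 -0.4] 15 39 71
scene R 114 mean [ 1.3 -0.1] zmed 50.8 cw ang 0.286 rect [-0.1 -0.1] 16 41 76
scene F 106 mean [ 1.4 -0.2] zmed 50.4 cw ang 0.275 rect [ 0.2 -0.3] 14 39 77
top L 177 mean [-1.3 -1. ] zmed 52.3 cw ang 0.299 rect [-0.2 -0.1] 15 40 74
top R 169 mean [-1.2 -0.2] zmed 52.5 cw ang 0.274 rect [-0.5 -0.2] 14 39 75
top F 185 mean [-0.9 -0.6] zmed 52.4 cw ang 0.251 rect [-0.5 -0.3] 14 40 76
```

View pics/top4.png

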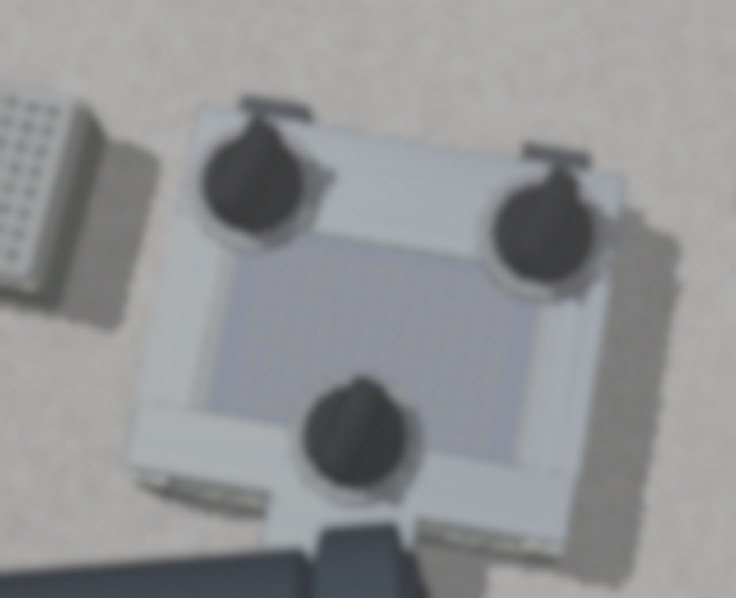

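View pics/scene4.png

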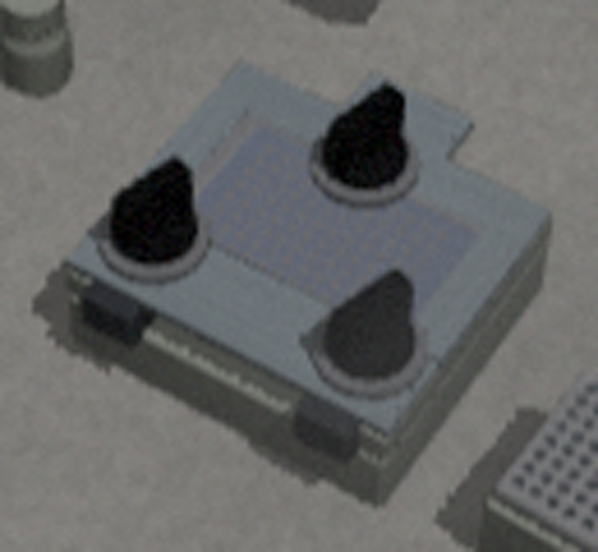

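Top view: L at (253,180), R at (545,230), F at (358,432). All three knobs sit within about 1 mm of the expected places, at 0.26–0.29 rad. Left knob first.

```bash
python3 -m creep '{"claw":[4,4,4,4,4,4,4,4],"dp":[[-5,1.5,0],[-10,3,0],[-15,4.5,0],[-20,6,2],[-21.4,6,5],[-21.4,6,6],[-21.4,6,6],[-21.4,6,6]],"roll":[0.14,0.28,0.28,0.28,0.28,0.28,0.28,0.28]}' 60;python3 -c "from h import *;st()"
```

```text
t: 12.25
tcp_pos: [0.6361, 0.1454, 0.1639]
tool_rot: [0.24, 0.971, -0.0, -0.001]
force: [0.0, -0.7, 0.3]
finger_gap: 0.467
t 12.25 clampmm [-25.8  60.1 103.4] jaw-ey angle -0.281 toolz [-0.002 -0.    -1.   ] F [ 0.  -0.7  0.3] T [-0.01 -0.03  0.01] gap 0.467 q [ 0.05  0.66  1.43  0.    1.05 -1.03]
```

```bash
python3 -m creep '{"claw":[4,4,4,4,4,4],"dp":[[0.59,-0.19,1],[0.59,-0.19,3],[0.59,-0.19,4.6],[0.59,-0.19,5.6],[0.59,-0.19,5.6],[0.59,-0.19,5.6]],"roll":[0,0,0,0,0,0]}' 60;python3 -c "from h import *;st()"
```

```text
t: 12.85
tcp_pos: [0.6309, 0.1467, 0.1091]
tool_rot: [0.24, 0.971, 0.0, 0.001]
force: [0.5, 1.0, 0.4]
finger_gap: 0.467
t 12.85 clampmm [-31.1  60.4  48.6] jaw-ey angle -0.281 toolz [ 0.001  0.    -1.   ] F [0.5 1.  0.4] T [ 0.06 -0.03  0.02] gap 0.467 q [ 0.06  0.73  1.48  0.    0.93 -1.03]
```

```bash
python3 -m creep '{"claw":[0,0,0,0,0,0],"dp":[[0,0,0],[0,0,0],[0,0,0],[0,0,0],[0,0,0],[0,0,0]],"roll":[0,0,0,0,0,0]}' 60;python3 -c "from h import *;st()"
```

```text
t: 13.45
tcp_pos: [0.6308, 0.1451, 0.1097]
tool_rot: [0.24, 0.971, -0.001, 0.0]
force: [-2.3, -5.1, 5.0]
finger_gap: 0.151
t 13.45 clampmm [-30.9  58.8  49.2] jaw-ey angle -0.28 toolz [ 0.    -0.002 -1.   ] F [-2.3 -5.1  5. ] T [-0.66  0.38  0.09] gap 0.151 q [ 0.05  0.73  1.48 -0.    0.93 -1.03]
```

```bash
python3 -m creep '{"claw":[0,0,0,0,0,0,0,0,0,0,0,0],"dp":[[0,-0.13,0],[0,-0.13,0],[0,-0.13,0],[0,-0.13,0],[0,-0.13,0],[0,-0.13,0],[0,-0.13,0],[0,-0.13,0],[0,-0.13,0],[0,-0.13,0],[0,-0.13,0],[0,-0.13,0]],"roll":[0,0.12,0.24,0.36,0.48,0.6,0.72,0.84,0.96,1.08,1.2,1.2]}' 60;python3 -c "from h import *;st()"
```

```text
t: 14.65
tcp_pos: [0.6279, 0.1434, 0.1097]
tool_rot: [0.747, 0.665, -0.003, -0.0]
force: [-7.6, -5.8, 10.9]
finger_gap: 0.149
t 14.65 clampmm [-33.4  56.5  49.2] jaw-ey angle -1.482 toolz [-0.005 -0.004 -1.   ] F [-7.6 -5.8 10.9] T [-1.08  1.05 -0.01] gap 0.149 q [ 0.05  0.73  1.49 -0.    0.93  0.17]
```

```bash
python3 - <<'E'
from h import *
from station import imaging
for n,(r0,r1,c0,c1) in dict(scene=(180,320,270,420),top=(170,320,200,380)).items():
    d=imaging.snapshot(n); im=d["image"][r0:r1,c0:c1,::-1]
    cv2.imwrite(f"pics/{n}5.png",cv2.resize(cv2.convertScaleAbs(im,alpha=1.8),None,fx=4,fy=4,interpolation=cv2.INTER_CUBIC))
E
```

```text
(no output)
```

View pics/scene5.png

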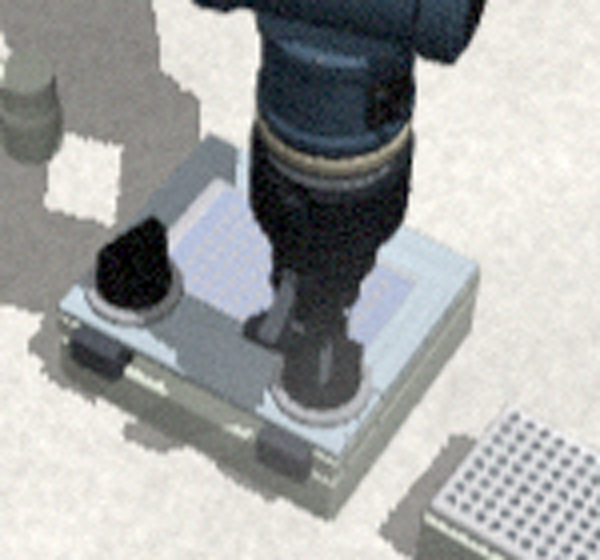

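View pics/top5.png

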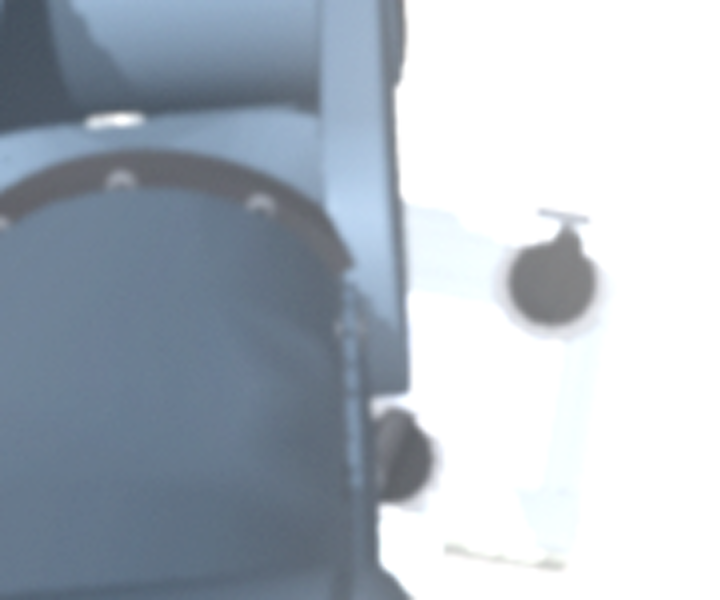

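Scene view: fingers hold the left knob at (320,370), and it has turned with them. Now the rest of the turn, to its stop.

```bash
python3 -m creep '{"claw":[0,0,0],"dp":[[0,0,-0.1],[0,0,-0.1],[0,0,-0.1]],"roll":[0.06,0.09,0.09]}' 60;python3 -c "from h import *;st()";python3 -m creep '{"claw":[0,0,0],"dp":[[0,0,0],[0,0,0],[0,0,0]],"roll":[0.03,0.05,0.05]}' 60;python3 -c "from h import *;st()"
```

```text
t: 15.05
tcp_pos: [0.6276, 0.1434, 0.1097]
tool_rot: [0.775, 0.632, -0.004, -0.0]
force: [-6.5, -6.7, 6.8]
finger_gap: 0.152
t 15.05 clampmm [-33.7  56.5  49.2] jaw-ey angle -1.57 toolz [-0.006 -0.004 -1.   ] F [-6.5 -6.7  6.8] T [-1.11  0.76 -0.05] gap 0.152 q [ 0.05  0.73  1.49 -0.    0.93  0.26]
t: 15.35
tcp_pos: [0.6275, 0.1435, 0.1097]
tool_rot: [0.789, 0.614, -0.004, 0.0]
force: [-7.1, -6.6, 6.3]
finger_gap: 0.152
t 15.35 clampmm [-33.8  56.5  49.2] jaw-ey angle -1.615 toolz [-0.006 -0.005 -1.   ] F [-7.1 -6.6  6.3] T [-1.05  0.93  1.06] gap 0.152 q [ 0.05  0.73  1.49 -0.01  0.93  0.31]
```

Tz jumped to 1.06 N m, so the knob is on its end stop. I'll relax, release, and lift off to check.

```bash
python3 -m creep '{"claw":[0,4,4,4,4,4,4],"dp":[[0,0,0],[0,0,0],[0,0,0],[0,0,-2],[0,0,-6],[0,0,-6],[0,0,-6]],"roll":[-0.04,-0.04,-0.04,-0.04,-0.04,-0.04,-0.04]}' 60;python3 - <<'E'
from h import *
from station import imaging
st()
d=imaging.snapshot("scene")
P=cloud(d)-H; x=P@EX*1e3;y=P@EY*1e3;z=P[...,2]*1e3
for k,(kx,ky) in dict(L=(-32,60),R=(-32,-60),F=(-126,0)).items():
        m=(np.hypot(x-kx,y-ky)<25)&(abs(z-52)<5)
        X=np.c_[x[m]-kx,y[m]-ky]
        if m.sum()>5:
            c,(w,h),a=cv2.minAreaRect(X.astype(np.float32)); u=np.linalg.svd(X-X.mean(0))[2][0]
            print(k,m.sum(),"mean",X.mean(0).round(1),"cw ang",((-np.arctan2(u[1],u[0])+.5)%np.pi-.5).round(3),"rect",np.round(c,1),round(w),round(h),round(a))
cv2.imwrite("pics/s6.png",cv2.resize(d["image"][180:320,270:420,::-1],None,fx=4,fy=4,interpolation=cv2.INTER_CUBIC))
E
```

```text
t: 16.05
tcp_pos: [0.6314, 0.1459, 0.1706]
tool_rot: [0.779, 0.627, 0.002, 0.001]
force: [0.3, 0.0, -0.2]
finger_gap: 0.468
t 16.05 clampmm [-30.6  59.6 110.1] jaw-ey angle -1.581 toolz [ 0.004  0.001 -1.   ] F [ 0.3  0.  -0.2] T [-0.01  0.05 -0.07] gap 0.468 q [0.05 0.65 1.45 0.   1.04 0.27]
L 92 mean [1.6 2.5] cw ang 1.459 rect [-0.2 -0.2] 38 16 86
R 99 mean [ 0.7 -0.9] cw ang 0.302 rect [ 0.3 -1.4] 16 38 79
```

View pics/s6.png

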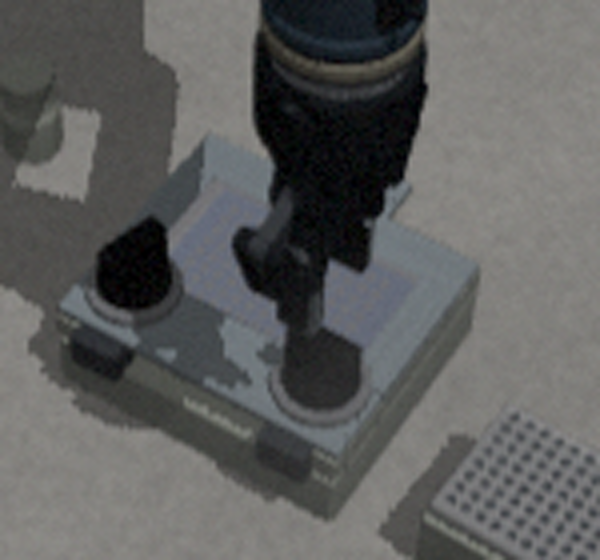

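Left bar now lies along the hinge (picture: 320,365), partly hidden, so I'll re-check it from above. Right knob next.

```bash
python3 -m creep '{"claw":[4,4,4,4,4,4,4,4,4,4,4],"dp":[[-3,0,0],[-6,0,0],[-9,0,0],[-12,0,0],[-12,0,0],[-12,0,0],[-12,0,0],[-12,0,0],[-12,0,0],[-12,0,0],[-12,0,0]],"roll":[-0.14,-0.28,-0.42,-0.56,-0.7,-0.84,-0.98,-1.12,-1.26,-1.3,-1.3]}' 60;python3 - <<'E'
from h import *
from station import imaging
st()
d=imaging.snapshot("top")
P=cloud(d)-H; x=P@EX*1e3;y=P@EY*1e3;z=P[...,2]*1e3
for dd in [d,imaging.snapshot("scene")]:
  P=cloud(dd)-H; x=P@EX*1e3;y=P@EY*1e3;z=P[...,2]*1e3
  for k,(kx,ky) in dict(L=(-32,60),R=(-32,-60),F=(-126,0)).items():
        m=(np.hypot(x-kx,y-ky)<25)&(abs(z-52)<5)
        X=np.c_[x[m]-kx,y[m]-ky]
        if m.sum()>5:
            c,(w,h),a=cv2.minAreaRect(X.astype(np.float32)); u=np.linalg.svd(X-X.mean(0))[2][0]
            print(k,m.sum(),"mean",X.mean(0).round(1),"cw ang",((-np.arctan2(u[1],u[0])+.5)%np.pi-.5).round(3),"rect",np.round(c,1),round(w),round(h),round(a))
E
```

```text
t: 17.2
tcp_pos: [0.6038, 0.0284, 0.1677]
tool_rot: [0.24, 0.971, -0.0, -0.002]
force: [0.2, -0.2, -0.4]
finger_gap: 0.464
t 17.2 clampmm [-33.7 -61.  107.2] jaw-ey angle -0.281 toolz [-0.003  0.001 -1.   ] F [ 0.2 -0.2 -0.4] T [-0.05  0.01 -0.02] gap 0.464 q [-0.14  0.6   1.56  0.    0.98 -1.22]
L 116 mean [-1.   5.6] cw ang 1.616 rect [-0.7  5.9] 14 27 4
L 116 mean [ 0.7 -0.6] cw ang 1.608 rect [ 0.1 -1. ] 15 39 2
R 91 mean [ 3.5 -0.8] cw ang 0.365 rect [ 2.  -0.3] 15 37 69
F 98 mean [ 1.1 -0.3] cw ang 0.249 rect [-0.4 -0.3] 15 42 77
```

Left knob reads about 1.6 rad, so it's at its stop. Descending on the right knob.

```bash
python3 -m creep '{"claw":[4,4,4,4,4,4],"dp":[[-0.1,0.1,1],[-0.1,0.1,3],[-0.1,0.1,4.9],[-0.1,0.1,5.9],[-0.1,0.1,5.9],[-0.1,0.1,5.9]],"roll":[0,0,0,0,0,0]}' 60;python3 -c "from h import *;st()";python3 -m creep '{"claw":[0,0,0,0,0],"dp":[[0,0,0],[0,0,0],[0,0,0],[0,0,0],[0,0,0]],"roll":[0,0,0,0,0]}' 60;python3 -c "from h import *;st()"
```

```text
t: 17.9
tcp_pos: [0.6063, 0.0286, 0.1102]
tool_rot: [0.24, 0.971, 0.0, -0.0]
force: [0.6, 0.6, -0.1]
finger_gap: 0.474
t 17.9 clampmm [-31.3 -60.3  49.7] jaw-ey angle -0.281 toolz [-0.  0. -1.] F [ 0.6  0.6 -0.1] T [ 0.05 -0.01  0.02] gap 0.474 q [-0.14  0.69  1.59  0.    0.86 -1.22]
t: 18.4
tcp_pos: [0.6064, 0.0276, 0.1115]
tool_rot: [0.24, 0.971, -0.001, 0.001]
force: [-2.4, -4.3, 5.6]
finger_gap: 0.151
t 18.4 clampmm [-31.1 -61.2  51. ] jaw-ey angle -0.28 toolz [ 0.001 -0.002 -1.   ] F [-2.4 -4.3  5.6] T [-0.62  0.35  0.06] gap 0.151 q [-0.14  0.68  1.59 -0.    0.87 -1.22]
```

```bash
python3 -m creep '{"claw":[0,0,0,0,0,0,0,0,0,0,0,0],"dp":[[0,-0.1,0],[0,-0.1,0],[0,-0.1,0],[0,-0.1,0],[0,-0.1,0],[0,-0.1,0],[0,-0.1,0],[0,-0.1,0],[0,-0.1,0],[0,-0.1,0],[0,-0.1,0],[0,-0.1,0]],"roll":[0.11,0.22,0.33,0.44,0.55,0.66,0.77,0.88,0.99,1.1,1.21,1.29]}' 60;python3 -c "from h import *;st()";python3 -m creep '{"claw":[0,0,0],"dp":[[0,0,0],[0,0,0],[0,0,0]],"roll":[0.03,0.05,0.05]}' 60;python3 -c "from h import *;st()"
```

```text
t: 19.6
tcp_pos: [0.6034, 0.026, 0.1114]
tool_rot: [0.776, 0.631, -0.003, -0.0]
force: [-8.1, -6.7, 10.5]
finger_gap: 0.147
t 19.6 clampmm [-33.7 -63.4  50.9] jaw-ey angle -1.573 toolz [-0.005 -0.003 -1.   ] F [-8.1 -6.7 10.5] T [-1.2   1.2   0.05] gap 0.147 q [-0.14  0.68  1.59 -0.    0.87  0.07]
t: 19.9
tcp_pos: [0.6032, 0.0261, 0.1115]
tool_rot: [0.789, 0.614, -0.003, 0.0]
force: [-8.1, -6.7, 10.6]
finger_gap: 0.149
t 19.9 clampmm [-33.8 -63.4  51. ] jaw-ey angle -1.615 toolz [-0.005 -0.004 -1.   ] F [-8.1 -6.7 10.6] T [-1.08  1.18  0.95] gap 0.149 q [-0.14  0.68  1.59 -0.01  0.87  0.11]
```

```bash
python3 -m creep '{"claw":[0,4,4,4,4,4,4],"dp":[[0,0,0],[0,0,0],[0,0,0],[0,0,-2],[0,0,-6],[0,0,-6],[0,0,-6]],"roll":[-0.04,-0.04,-0.04,-0.04,-0.04,-0.04,-0.04]}' 60;python3 -c "from h import *;st()";python3 -m creep '{"claw":[4,4,4,4,4,4,4,4,4,4,4],"dp":[[2,-3,0],[4,-6,0],[6,-9.5,0],[6,-9.5,0],[6,-9.5,0],[6,-9.5,0],[6,-9.5,0],[6,-9.5,0],[6,-9.5,0],[6,-9.5,0],[6,-9.5,0]],"roll":[-0.14,-0.28,-0.42,-0.56,-0.7,-0.84,-0.98,-1.12,-1.26,-1.32,-1.32]}' 60;python3 - <<'E'
from h import *
from station import imaging
st()
for n in("top","scene"):
  dd=imaging.snapshot(n);P=cloud(dd)-H; x=P@EX*1e3;y=P@EY*1e3;z=P[...,2]*1e3
  for k,(kx,ky) in dict(L=(-32,60),R=(-32,-60),F=(-126,0)).items():
        m=(np.hypot(x-kx,y-ky)<25)&(abs(z-52)<5)
        X=np.c_[x[m]-kx,y[m]-ky]
        if m.sum()>5:
            c,(w,h),a=cv2.minAreaRect(X.astype(np.float32)); u=np.linalg.svd(X-X.mean(0))[2][0]
            print(k,m.sum(),"mean",X.mean(0).round(1),"cw ang",((-np.arctan2(u[1],u[0])+.5)%np.pi-.5).round(3),"rect",np.round(c,1),round(w),round(h),round(a))
E
```

```text
t: 20.6
tcp_pos: [0.6066, 0.028, 0.1713]
tool_rot: [0.779, 0.628, 0.001, 0.001]
force: [-0.2, 0.1, 0.1]
finger_gap: 0.465
t 20.6 clampmm [-30.9 -60.8 110.8] jaw-ey angle -1.581 toolz [ 0.003  0.    -1.   ] F [-0.2  0.1  0.1] T [-0.04  0.07  0.01] gap 0.465 q [-0.14  0.6   1.55  0.    0.99  0.08]
t: 21.7
tcp_pos: [0.5247, 0.1067, 0.169]
tool_rot: [0.23, 0.973, -0.0, -0.001]
force: [-0.6, 0.0, 0.9]
finger_gap: 0.465
t 21.7 clampmm [-127.1   -0.3  108.5] jaw-ey angle -0.261 toolz [-0.003  0.    -1.   ] F [-0.6  0.   0.9] T [-0.01 -0.03 -0.  ] gap 0.465 q [-0.01  0.52  1.73  0.    0.89 -1.11]
R 83 mean [ -0.7 -10.7] cw ang 1.667 rect [ -0.5 -10.6] 14 19 0
F 6 mean [-19.2  -0.4] cw ang 1.417 rect [-19.5  -0.5] 2 5 10
L 107 mean [ 0.3 -1.3] cw ang 1.613 rect [-0.5 -1.7] 39 16 88
R 100 mean [ 0.9 -0.6] cw ang 1.56 rect [ 0.6 -0.3] 15 38 2
F 90 mean [ 1.9 -0.8] cw ang 0.25 rect [ 0.2 -1.2] 15 39 76
```

Left and right knobs both sit at the stop, 1.61 and 1.56 rad. Now the front knob.

```bash
python3 -m creep '{"claw":[4,4,4,4,4,4],"dp":[[-0.1,0,1],[-0.1,0,3],[-0.1,0,4.9],[-0.1,0,5.9],[-0.1,0,5.9],[-0.1,0,5.9]],"roll":[0,0,0,0,0,0]}' 60;python3 -c "from h import *;st()";python3 -m creep '{"claw":[0,0,0,0,0],"dp":[[0,0,0],[0,0,0],[0,0,0],[0,0,0],[0,0,0]],"roll":[0,0,0,0,0]}' 60;python3 -c "from h import *;st()"
```

```text
t: 22.4
tcp_pos: [0.5266, 0.106, 0.1112]
tool_rot: [0.23, 0.973, -0.0, -0.0]
force: [0.0, 0.6, 0.1]
finger_gap: 0.468
t 22.4 clampmm [-125.1   -0.7   50.7] jaw-ey angle -0.261 toolz [-0. -0. -1.] F [0.  0.6 0.1] T [ 0.03  0.02 -0.03] gap 0.468 q [-0.01  0.62  1.77 -0.    0.75 -1.12]
t: 22.9
tcp_pos: [0.5267, 0.1054, 0.1123]
tool_rot: [0.23, 0.973, -0.0, 0.001]
force: [-2.1, -3.6, 6.2]
finger_gap: 0.146
t 22.9 clampmm [-124.8   -1.2   51.8] jaw-ey angle -0.26 toolz [ 0.001 -0.001 -1.   ] F [-2.1 -3.6  6.2] T [-0.6   0.29  0.12] gap 0.146 q [-0.01  0.62  1.77 -0.    0.75 -1.12]
```

```bash
python3 -m creep '{"claw":[0,0,0,0,0,0,0,0,0,0,0,0],"dp":[[0,-0.05,0],[0,-0.05,0],[0,-0.05,0],[0,-0.05,0],[0,-0.05,0],[0,-0.05,0],[0,-0.05,0],[0,-0.05,0],[0,-0.05,0],[0,-0.05,0],[0,-0.05,0],[0,-0.05,0]],"roll":[0.11,0.22,0.33,0.44,0.55,0.66,0.77,0.88,0.99,1.1,1.21,1.31]}' 60;python3 -c "from h import *;st()";python3 -m creep '{"claw":[0,0,0],"dp":[[0,0,0],[0,0,0],[0,0,0]],"roll":[0.03,0.05,0.05]}' 60;python3 -c "from h import *;st()"
```

```text
t: 24.1
tcp_pos: [0.5234, 0.1037, 0.1123]
tool_rot: [0.776, 0.631, -0.003, -0.001]
force: [-6.4, -7.8, 12.4]
finger_gap: 0.151
t 24.1 clampmm [-127.7   -3.5   51.8] jaw-ey angle -1.573 toolz [-0.006 -0.003 -1.   ] F [-6.4 -7.8 12.4] T [-1.51  1.09  0.09] gap 0.151 q [-0.01  0.62  1.77 -0.01  0.76  0.2 ]
t: 24.4
tcp_pos: [0.5233, 0.1037, 0.1123]
tool_rot: [0.789, 0.614, -0.004, -0.0]
force: [-7.1, -8.5, 11.4]
finger_gap: 0.149
t 24.4 clampmm [-127.8   -3.5   51.8] jaw-ey angle -1.615 toolz [-0.006 -0.005 -1.   ] F [-7.1 -8.5 11.4] T [-1.48  1.09  0.91] gap 0.149 q [-0.01  0.62  1.77 -0.01  0.76  0.24]
```

Front knob is on its stop as well (Tz 0.91 N m). Releasing, then lifting and backing clear: +ex is tool +y and −ex is tool −y.

```bash
python3 -m creep '{"claw":[0,4,4,4,4,4,4,4,4,4,4,4],"dp":[[0,0,0],[0,0,0],[0,0,0],[0,0,-2],[0,0,-6],[0,0,-10],[0,-4,-12],[0,-8,-12],[0,-12,-12],[0,-12,-12],[0,-12,-12],[0,-12,-12]],"roll":[-0.04,-0.04,-0.04,-0.04,-0.04,-0.04,-0.04,-0.04,-0.04,-0.04,-0.04,-0.04]}' 60;python3 - <<'E'
from h import *
from station import imaging
st()
for n in("top","scene"):
  dd=imaging.snapshot(n);W=cloud(dd);P=W-H; x=P@EX*1e3;y=P@EY*1e3;z=P[...,2]*1e3
  cv2.imwrite(f"pics/{n}9.png",dd["image"][150:400,150:480,::-1])
  m=(x>-140)&(x<-10)&(abs(abs(y)-83)<4)&(abs(z-8)<15); print("cover z median",np.median(z[m]).round(1),"slope",np.polyfit(x[m],z[m],1)[0].round(3))
  for k,(kx,ky) in dict(L=(-32,60),R=(-32,-60),F=(-126,0)).items():
        m=(np.hypot(x-kx,y-ky)<25)&(abs(z-52)<5)
        X=np.c_[x[m]-kx,y[m]-ky]
        if m.sum()>5:
            c,(w,h),a=cv2.minAreaRect(X.astype(np.float32)); u=np.linalg.svd(X-X.mean(0))[2][0]
            print(k,m.sum(),"mean",X.mean(0).round(1),"cw ang",((-np.arctan2(u[1],u[0])+.5)%np.pi-.5).round(3),"rect",np.round(c,1),round(w),round(h),round(a))
  d0=np.load(n+"0.npz"); W0=cloud(d0)
  for nm,(cx,cy) in dict(tip=(.615,.285),large=(.622,-.09),small=(.475,-.09)).items():
    r=[]
    for w in(W0,W):
      m=(abs(w[...,0]-cx)<.075)&(abs(w[...,1]-cy)<(.07 if nm=="tip" else .045))&(w[...,2]>.03)&(w[...,2]<.12); r.append((m.sum(),np.median(w[m],0).round(3).tolist() if m.sum() else 0))
    print(nm,r)
E
```

```text
t: 25.6
tcp_pos: [0.4118, 0.1359, 0.2317]
tool_rot: [0.779, 0.627, 0.001, 0.001]
force: [0.3, -1.1, -0.2]
finger_gap: 0.467
t 25.6 clampmm [-243.5    5.4  171.2] jaw-ey angle -1.581 toolz [ 0.003  0.    -1.   ] F [ 0.3 -1.1 -0.2] T [ 0.03  0.04 -0.06] gap 0.467 q [0.06 0.3  1.92 0.   0.92 0.27]
cover z median 9.1 slope 0.029
L 168 mean [-1.  -1.1] cw ang 1.589 rect [-0.5 -0.4] 14 39 0
R 176 mean [-1.1 -0.2] cw ang 1.584 rect [-0.3 -0.1] 40 15 90
F 183 mean [-0.8 -0.3] cw ang 1.576 rect [-0.5 -0. ] 14 40 0
tip [(np.int64(2780), [0.643, 0.28, 0.063]), (np.int64(2780), [0.643, 0.28, 0.063])]
large [(np.int64(624), [0.627, -0.082, 0.068]), (np.int64(628), [0.627, -0.082, 0.068])]
small [(np.int64(362), [0.473, -0.093, 0.065]), (np.int64(358), [0.473, -0.093, 0.065])]
cover z median 7.4 slope 0.022
L 113 mean [ 0.7 -1.5] cw ang 1.578 rect [-0.5 -1.4] 16 40 3
R 99 mean [ 0.8 -0.5] cw ang 1.546 rect [-0.1 -0.4] 38 15 86
F 100 mean [ 0.7 -0.1] cw ang 1.511 rect [ 0.1 -0.1] 39 15 90
tip [(np.int64(2148), [0.655, 0.281, 0.061]), (np.int64(2147), [0.655, 0.28, 0.061])]
large [(np.int64(552), [0.645, -0.081, 0.064]), (np.int64(552), [0.645, -0.081, 0.064])]
small [(np.int64(262), [0.482, -0.094, 0.06]), (np.int64(264), [0.481, -0.094, 0.06])]
```

View pics/top9.png

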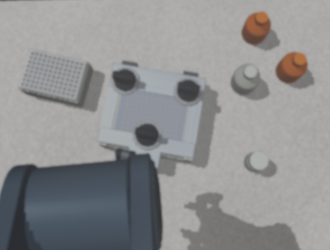

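View pics/scene9.png

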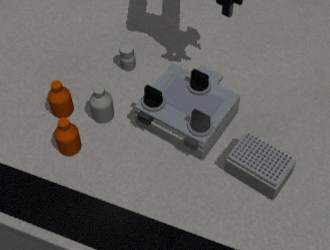

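Both pictures show the cover flat, all three bars along the hinge, and the tip box and bottles where they were. Handing in.

```bash
python3 -c "
from station import workorder
print(workorder.sign_off())"
```

```text
the job is handed in; nothing more can be done
None
```

I shut the cover and turned all three knobs clockwise to their end stops, left first, then right, then front. I handed the job in at about 26 s with the gripper open and clear of everything.

**Cover:** I pushed it down along its arc with the closed fingertips on the tab, at 1–2 N, until it bottomed out. I then pressed up to 28 N to confirm it was fully shut. Its upper face reads 7.4 mm (scene camera) and 9.1 mm (top camera) above the hinge line, against 8 mm expected. The fitted slope was 0.02–0.03 rather than zero, which I took as depth noise because the height at which it stopped matched the shut position.

**Knobs:** The twisting torque on each rose to 0.9–1.1 N m at its stop, well above the 0.06 N m friction. The stop is at 1.571 rad:

| Knob | Top camera (rad) | Scene camera (rad) |
|---|---|---|
| Left | 1.589 | 1.578 |
| Right | 1.584 | 1.546 |
| Front | 1.576 | 1.511 |

The front knob's scene reading is the one that disagrees, 0.06 rad below the stop. I trusted the top camera and the torque.

**Tip box and bottles:** Their measured positions agree with the start to within 1 mm.

While gripping each knob, the arm was pushed 2–4 mm off its target with side and upward forces of up to about 12 N. That stayed below the limits and went away on release.

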